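# Two vials in the kidney dish, then open the swab jar and hold its lid over it

## Robot

A 6-joint arm with a two-finger parallel gripper is mounted at the origin on the work surface. World frame = base frame: x ahead of the robot, y to its left, z up, the work surface at z = 0. Lengths are in m, angles in rad, forces in N, time in s.
With the tool pointing down it reaches from about 0.325 to 0.85 m from the base axis. Payload 4.4 kg.
Tool frame: the origin (TCP) lies at the very end of the fingers, on their centre line; the grasp point (between the pads) lies 19 mm behind it; z points along the fingers, y is the line along which they close (so a half turn about z gives the same grasp; the last joint's range is limited). The gripper opens to 94 mm and grips with 3 to 60 N. Pads are 16 mm wide; open, the fingers measure 119 mm over their backs; the gripper's body (75 mm by 177 mm) begins 78 mm behind the grasp point.
Start: joints at [-1.474, 0.207, 1.542, -0, 1.393, -0.15], TCP at [0.141, -0.557, 0.205] pointing down, gripper open.
Joint ranges: [-2.73, 2.73], [-0.86, 2.22], [0.23, 2.46], [-1.11, 4.25], [0.08, 2.63], [-2.82, 2.82]. Speed limits (rad/s): [2.79, 2.79, 3.14, 3.14, 3.14, 3.14].

## Interface

Orientations are given as a 3x3 rotation matrix whose columns are the frame's x, y, z axes.
In Python, from cell import r gives the robot as it stands. The module is installed in compiled form; this text tells all that it offers.
- The arm moves only by the tool jog_arm, never from a script. Its arguments are lists of equal length, an entry for each row: "slide": the shift along the tool's x, y, z in cm, a list of three; "spin": the turn about the tool's z in degrees; "hand": the gripper command: -1 is shut, 1 is fully open, values between are in proportion. In form: {"slide": [[x, y, z], ...], "spin": [spin, ...], "hand": [hand, ...]}. A call has exactly 5 rows; each row shifts and turns the commanded pose from where the row before left it, along the tool's axes as they then stand; what a row does not reach is not made up. A row lasts 1/10 s, in which the tool goes at most 50 mm and 8.59 degrees, less where a joint would pass 70% of its speed; a pose out of reach is approached as far as the arm can. A call with a gripper value outside its range is refused whole. The fingers move at their own pace and stop on an object; "newtons" is the grip in N (left out, the last holds). Time passes only in rows, so rows that do not move let the fingers close, or fill a call up. It gives the time, the measured TCP pose, the force, the opening and the grip force at its end, in the units of the state.
- r.get_obs(): the state, without advancing time (a new reading comes with each control period).
- r.grab_frame(name): name is "scene" or "top" or "wrist"; returns the picture (400x640x3 uint8, red, green, blue); there is no depth.
- r.camera_model(name): a dict with "intrinsics" (3x3 intrinsics, pixels), "R" (3x3) and "t" (3): a world point X has camera coordinates R X + t; the wrist camera has in their place "hand_eye" (4x4, takes a point from camera to tool coordinates, whose origin is the TCP and whose axes are the flange's). Camera axes: x right, y down, z forward; pixel columns grow to the right and rows downward; lengths in m; the calibration is good to about 2 mm. The wrist camera is an equidistant fisheye: a pixel r from the principal point sees the ray r / f radians off the axis. A picture is of the moment at which its call begins: read the wrist's pose just before it. camera_model takes no time and is no camera call.
- r.hand_in(): hands the job in; it is judged then, once.
The state is a dict: "t": time; "joint_pos": joint angles; "joint_velocities": joint speeds; "joint_torque": joint torques, N m; "eef_pos": TCP position; "tool_rot": TCP orientation; "wrist_force": force on the tool from outside, world axes, zero at the start; "ft_torque": the same for the moment, N m; "grip_width": finger opening in m; "finger_force": force on a finger pad.
Only numpy, scipy, OpenCV 4.12 (cv2) and the standard library are available. Lean on these libraries where they do the work, as an engineer would, in place of code of your own. Each camera call takes 0.05 s, during which the arm holds its last target. There are 200 camera calls.

## Task

Set out for two injections: stand two of the four vials upright in the kidney dish and leave the other two standing in their block. Then unscrew the tight metal lid of the square glass swab jar anticlockwise, stopping when its threads let go and before it runs up against the next ones, keeping the jar down in its rack pocket, which stops it turning, and lift the lid straight off. Finish still gripping the lid, level and clear of the glass, a couple of centimetres above the jar's open mouth so that the swabs stay covered, with the other things on the trolley left where they are.

Things in the scene. Friction and masses are not known exactly. Their poses are not given: they have to be found in the camera images.
- vial1: glass injection vial with a crimped metal cap, standing upright in the block at the start: 45 mm high in all; body 24 mm in diameter up to 31 mm, cap 20 mm in diameter from 38 to 45 mm; 22 g. Origin: centre of its underside; z up through the cap. All four vials are alike.
- vial2: glass injection vial with a crimped metal cap, standing upright in the block at the start: 45 mm high in all; body 24 mm in diameter up to 31 mm, cap 20 mm in diameter from 38 to 45 mm; 22 g. Origin: centre of its underside; z up through the cap. All four vials are alike.
- vial3: glass injection vial with a crimped metal cap, standing upright in the block at the start: 45 mm high in all; body 24 mm in diameter up to 31 mm, cap 20 mm in diameter from 38 to 45 mm; 22 g. Origin: centre of its underside; z up through the cap. All four vials are alike.
- vial4: glass injection vial with a crimped metal cap, standing upright in the block at the start: 45 mm high in all; body 24 mm in diameter up to 31 mm, cap 20 mm in diameter from 38 to 45 mm; 22 g. Origin: centre of its underside; z up through the cap. All four vials are alike.
- block: white plastic vial block, fixed, 50 mm (x) by 200 mm (y), 20 mm high, with four round sockets 27 mm in diameter and 14 mm deep in a row along its y axis, at y = -75, -25, 25 and 75 mm. A vial in a socket stands with its underside 6 mm above the table, so 25 mm of its body and its cap show above the block. Origin: centre of the block's underside.
- dish: white enamel kidney dish with a dark rim, loose, 0.32 kg: 255 mm long (x), 137 mm wide (y), 45 mm deep, bent so that its hollow side faces its -y. The inner floor is flat, 3 mm above the table and 88 mm wide across the bean; the wall leans out to 108 mm at the rim. The bean's middle line runs through (x, y) = (-71, -12), (-50, 2), (0, 14), (50, 2), (71, -12) mm in its frame, the dish's. Origin: centre of its underside's bounding rectangle.
- rack: jar rack of folded steel sheet, fixed, 75 mm (x) by 147 mm (y), 45 mm high, with two square pockets 69 mm wide side by side at y = -36 and +36 mm; floor 3 mm above the table. The swab jar stands in one pocket, a small amber bottle (74 mm high) in the other; which is which varies. Origin: centre of its underside.
- jar: square glass jar of swabs, loose in a rack pocket: body 66 by 66 mm, 78 mm high, then a shoulder up to 84 mm and a round neck, 48 mm in diameter, up to the mouth at 100 mm; 0.34 to 0.55 kg. The pocket walls reach 42 mm up its body and let it turn by 3 degrees at most. Three short sloping threads stand out of the neck. Origin: centre of its underside; z up.
- jar_rim (a point): centre of the jar's mouth, at the height of its rim (100 mm above the jar's underside, 103 mm above the table while it is seated)
- lid: the jar's round plain steel twist-off lid: 60 mm in diameter (62 at the curled lower edge), 17.5 mm high, knurled, 35 g, with a springy liner that presses it up with about 18 N: breaking it loose takes up to about 0.6 N m. Origin: centre of its lower edge, 14 mm below the jar's rim (89 mm above the table) while tight; z up. Pulled before its lugs are free, it takes the jar along.
- lid_top (a point): centre of the lid's top. Turned anticlockwise seen from above (about +z), the lid climbs 2 mm; after 53 to 63 degrees its three inner lugs are out from under the jar's threads and it lifts straight off. Turned on by 99 to 109 degrees in all, the lugs would run up against the next threads: stop well before that.
- lid_edge (a point): a point on the lid's lower edge, 30 mm from its axis; while the lid is tight it lies within 5 degrees of 10 degrees clockwise (seen from above) of the jar's +x direction
- amber: small round amber bottle with a black cap, 48 mm in diameter, 74 mm high, in the other pocket of the jar rack: to be left alone. Origin: centre of its underside.
- infusion: glass infusion bottle, 78 mm in diameter, 164 mm high, beyond the work, towards the robot's left: to be left alone. Origin: centre of its underside.
- forceps: steel artery forceps lying flat, about 160 mm long along x, beyond the work: to be left alone (so is the fixed glove box, 80 mm high, at the trolley's edge far to the robot's right). Origin: on the table under their middle.
Things that resemble listed ones, but are neither listed nor needed, are in the scene too. What is shaped like the vial3 but red is not meant.

How it is judged:
On the way, in this order (a step that is already met when the one before it is completed fails the run):
1. exactly two vials stand released in the kidney dish, the other two still in their block, while the jar is still closed ((distance of vial1 from where it was at the start of the episode below 0.02 m or (contact force between vial1 and dish above 0.05 N and z of vial1 in the frame of dish between 0.0015 and 0.008 m and contact force between vial1 and the fingers below 0.05 N)) and angle between each of vial1, vial2, vial3, vial4's own z axis and vertical below 0.2 rad and (distance of vial2 from where it was at the start of the episode below 0.02 m or (contact force between vial2 and dish above 0.05 N and z of vial2 in the frame of dish between 0.0015 and 0.008 m and contact force between vial2 and the fingers below 0.05 N)) and (distance of vial3 from where it was at the start of the episode below 0.02 m or (contact force between vial3 and dish above 0.05 N and z of vial3 in the frame of dish between 0.0015 and 0.008 m and contact force between vial3 and the fingers below 0.05 N)) and (distance of vial4 from where it was at the start of the episode below 0.02 m or (contact force between vial4 and dish above 0.05 N and z of vial4 in the frame of dish between 0.0015 and 0.008 m and contact force between vial4 and the fingers below 0.05 N)) and ((distance of each of vial1, vial2 from where it was at the start of the episode below 0.02 m and not (distance of vial3 from where it was at the start of the episode below 0.02 m) and not (distance of vial4 from where it was at the start of the episode below 0.02 m)) or (distance of each of vial1, vial3 from where it was at the start of the episode below 0.02 m and not (distance of vial2 from where it was at the start of the episode below 0.02 m) and not (distance of vial4 from where it was at the start of the episode below 0.02 m)) or (distance of each of vial1, vial4 from where it was at the start of the episode below 0.02 m and not (distance of vial2 from where it was at the start of the episode below 0.02 m) and not (distance of vial3 from where it was at the start of the episode below 0.02 m)) or (distance of each of vial2, vial3 from where it was at the start of the episode below 0.02 m and not (distance of vial1 from where it was at the start of the episode below 0.02 m) and not (distance of vial4 from where it was at the start of the episode below 0.02 m)) or (distance of each of vial2, vial4 from where it was at the start of the episode below 0.02 m and not (distance of vial1 from where it was at the start of the episode below 0.02 m) and not (distance of vial3 from where it was at the start of the episode below 0.02 m)) or (distance of each of vial3, vial4 from where it was at the start of the episode below 0.02 m and not (distance of vial1 from where it was at the start of the episode below 0.02 m) and not (distance of vial2 from where it was at the start of the episode below 0.02 m))) and z of lid in the frame of jar_rim below -0.0105 m), for 0.2 s.
2. the lid is off: lifted clear above the mouth of the jar, which stays seated in its pocket (z of lid in the frame of jar_rim above 0.003 m and horizontal distance between lid and jar_rim below 0.03 m and contact force between lid and jar below 0.05 N and z of jar in the frame of rack below 0.008 m and angle between jar's own z axis and vertical below 0.12 rad), for 0.2 s.
At the end, for the whole second after the job is handed in: Exactly two vials stand released on the dish's floor, the other two within 20 mm of their places in the block; the jar is seated upright in its pocket (raised under 5 mm); the fingers hold the lid still and level, clear of the jar, 3 to 45 mm above its rim and within 20 mm of its centre ((distance of vial1 from where it was at the start of the episode below 0.02 m or (contact force between vial1 and dish above 0.05 N and z of vial1 in the frame of dish between 0.0015 and 0.008 m and contact force between vial1 and the fingers below 0.05 N)) and angle between each of vial1, vial2, vial3, vial4, lid's own z axis and vertical below 0.2 rad and (distance of vial2 from where it was at the start of the episode below 0.02 m or (contact force between vial2 and dish above 0.05 N and z of vial2 in the frame of dish between 0.0015 and 0.008 m and contact force between vial2 and the fingers below 0.05 N)) and (distance of vial3 from where it was at the start of the episode below 0.02 m or (contact force between vial3 and dish above 0.05 N and z of vial3 in the frame of dish between 0.0015 and 0.008 m and contact force between vial3 and the fingers below 0.05 N)) and (distance of vial4 from where it was at the start of the episode below 0.02 m or (contact force between vial4 and dish above 0.05 N and z of vial4 in the frame of dish between 0.0015 and 0.008 m and contact force between vial4 and the fingers below 0.05 N)) and ((distance of each of vial1, vial2 from where it was at the start of the episode below 0.02 m and not (distance of vial3 from where it was at the start of the episode below 0.02 m) and not (distance of vial4 from where it was at the start of the episode below 0.02 m)) or (distance of each of vial1, vial3 from where it was at the start of the episode below 0.02 m and not (distance of vial2 from where it was at the start of the episode below 0.02 m) and not (distance of vial4 from where it was at the start of the episode below 0.02 m)) or (distance of each of vial1, vial4 from where it was at the start of the episode below 0.02 m and not (distance of vial2 from where it was at the start of the episode below 0.02 m) and not (distance of vial3 from where it was at the start of the episode below 0.02 m)) or (distance of each of vial2, vial3 from where it was at the start of the episode below 0.02 m and not (distance of vial1 from where it was at the start of the episode below 0.02 m) and not (distance of vial4 from where it was at the start of the episode below 0.02 m)) or (distance of each of vial2, vial4 from where it was at the start of the episode below 0.02 m and not (distance of vial1 from where it was at the start of the episode below 0.02 m) and not (distance of vial3 from where it was at the start of the episode below 0.02 m)) or (distance of each of vial3, vial4 from where it was at the start of the episode below 0.02 m and not (distance of vial1 from where it was at the start of the episode below 0.02 m) and not (distance of vial2 from where it was at the start of the episode below 0.02 m))) and z of jar in the frame of rack below 0.008 m and angle between jar's own z axis and vertical below 0.12 rad and z of lid in the frame of jar_rim between 0.003 and 0.045 m and horizontal distance between lid and jar_rim below 0.02 m and contact force between lid and the fingers above 1 N and contact force between lid and jar below 0.05 N and linear speed of lid below 0.03 m/s); the arm keeps its last pose, push and grip.
It fails at once if the lid, still on the neck, is turned on past about 100 degrees, against the next threads (x of lid_edge in the frame of jar_rim below 0 m and z of lid in the frame of jar_rim below -0.004 m).
It fails at once if the jar is pulled up out of its seat by more than 12 mm (z of jar in the frame of rack above 0.015 m).
It fails at once if a bystander is pushed away or knocked over (distance of any of infusion, forceps from where it was at the start of the episode above 0.03 m or angle between any of infusion, amber's own z axis and vertical above 0.4 rad or distance of amber from where it was at the start of the episode above 0.04 m).
It also fails if it takes over 64 s, if anything falls off the work surface, if the arm or the gripper's body presses on something with over 40 N, if the wrist force passes 120 N, or if a joint passes its speed limit or range.

## Working session

There is one attempt and no reset: what is moved stays moved. The work goes in short steps, Python scripts to look and compute and a tool call to move; the robot and the scene stay as the last step left them, time stands still between calls to the robot, and variables do not carry over. Pictures are saved under pics/ and viewed, at most 10 in all, crops included, and the job is handed in when it is done.

Besides the shell and the picture viewer there is one more tool, called after ">>>" as name([rows], argument=value, ...), one row to a line, values as JSON. jog_arm: Moves the arm, as the interface text tells. Its arguments: {"type":"object","properties":{"slide":{"type":"array","items":{"type":"array","items":{"type":"number"}}},"spin":{"type":"array","items":{"type":"number"}},"hand":{"type":"array","items":{"type":"number"}},"newtons":{"type":"number"}},"required":["slide","spin","hand"]}

```bash
mkdir -p pics
python3 - <<'E'
from cell import r
import cv2,numpy as np
o=r.get_obs(); print(o['t'],o['eef_pos'],o['tool_rot'],o['grip_width'])
for n in ("scene","top"):
    f=r.grab_frame(n); cv2.imwrite(f'pics/{n}0.png',f[:,:,::-1])
    m=r.camera_model(n); print(n,m)
print(r.camera_model("wrist"))
E
```

```text
0.0 [ 0.14094604 -0.55666563  0.20431861] [[ 9.69444470e-01  2.45310761e-01 -2.23815332e-04]
 [ 2.45310662e-01 -9.69442104e-01  2.16472386e-03]
 [ 3.14054050e-04 -2.15348386e-03 -9.99997632e-01]] 0.09383234194329376
scene {'intrinsics': array([[379.23930971,   0.        , 319.81368863],
       [  0.        , 379.23930971, 193.99754984],
       [  0.        ,   0.        ,   1.        ]]), 'R': array([[-0.2959607 ,  0.95519152, -0.00405305],
       [ 0.57490661,  0.17473981, -0.79934247],
       [-0.76281692, -0.23890408, -0.60086204]]), 't': array([ 0.16860313, -0.27716917,  1.42106193])}
top {'intrinsics': array([[502.32471904,   0.        , 323.24826561],
       [  0.        , 502.32471904, 206.27374644],
       [  0.        ,   0.        ,   1.        ]]), 'R': array([[ 0.02565464, -0.99963932,  0.00794155],
       [-0.98382516, -0.02665604, -0.17713698],
       [ 0.17728478, -0.00326871, -0.98415417]]), 't': array([0.00650437, 0.61407155, 1.17354312])}
{'intrinsics': array([[309.70691629,   0.        , 316.6072385 ],
       [  0.        , 309.70691629, 194.28143133],
       [  0.        ,   0.        ,   1.        ]]), 'hand_eye': array([[-8.68547558e-04, -9.71874627e-01, -2.35497250e-01,
         6.76434578e-02],
       [ 9.99999510e-01, -7.32344421e-04, -6.65825914e-04,
        -1.00334577e-03],
       [ 4.74634215e-04, -2.35497713e-01,  9.71874787e-01,
        -1.79200899e-01],
       [ 0.00000000e+00,  0.00000000e+00,  0.00000000e+00,
         1.00000000e+00]])}
```

View pics/top0.png

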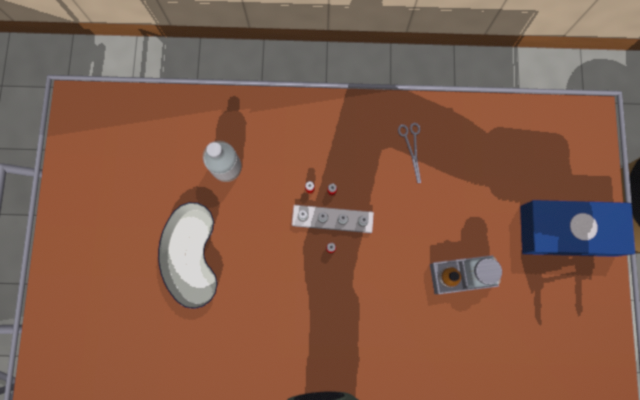

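View pics/scene0.png

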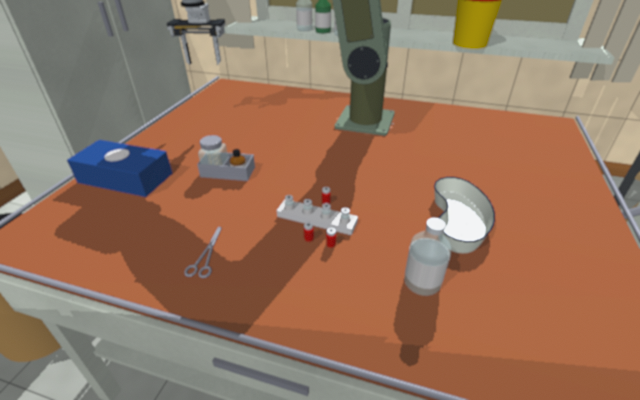

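The top view shows the block at (333,219) with four clear vials at about (303,215), (323,217), (343,220) and (363,221). The similar red vials at (310,187), (332,188) and (331,247) stand outside the block, so they are not the ones meant. The dish is at (190,255), the jar lid at (487,270) and the amber bottle at (452,276). I'll confirm in enlarged crops.

```bash
cat > h.py <<'E'
import numpy as np,cv2
from cell import r
def ray(n,u,v,z):
    m=r.camera_model(n);R,t,K=m['R'],m['t'],m['intrinsics']
    d=R.T@np.linalg.inv(K)@[u,v,1]; c=-R.T@t
    return c+d*(z-c[2])/d[2]
def wray(u,v,z,o):
    m=r.camera_model('wrist');K=m['intrinsics'];H=m['hand_eye']
    a=np.array([u-K[0,2],v-K[1,2]]);q=np.hypot(*a);th=q/K[0,0]
    d=np.r_[a/q*np.sin(th),np.cos(th)]
    T=np.array(o['tool_rot']);p=np.array(o['eef_pos'])
    c=p+T@H[:3,3];d=T@H[:3,:3]@d
    return c+d*(z-c[2])/d[2]
def toy(v,o):  # world vec to tool
    return np.array(o['tool_rot']).T@np.asarray(v)
E
python3 - <<'E'
import cv2,numpy as np
i=cv2.imread('pics/top0.png')
a=cv2.resize(i[195:245,285:385],(800,400)[:2] and (800,400),interpolation=cv2.INTER_CUBIC) # x8
a=cv2.resize(i[200:240,290:380],(540,240),interpolation=cv2.INTER_CUBIC) # x6
b=cv2.resize(i[195:315,150:225],(260,600-240+56) and (225,360),interpolation=cv2.INTER_CUBIC) #x3
c=cv2.resize(i[250:300,425:510],(510,300),interpolation=cv2.INTER_CUBIC) #x6
o=np.zeros((600,800,3),np.uint8);o[:240,:540]=a;o[240:600,:225]=b;o[240:540,240:750]=c
cv2.imwrite('pics/crop1.png',o)
E
```

```text
(no output)
```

View pics/crop1.png

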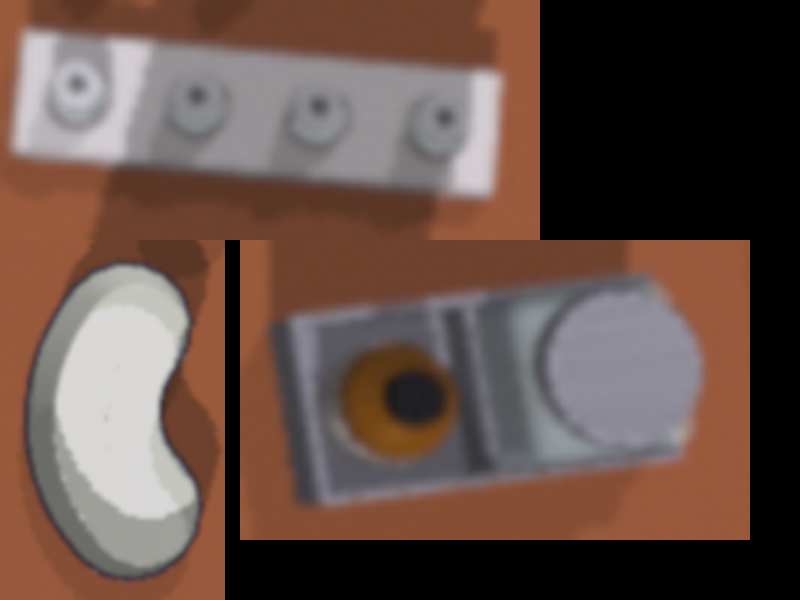

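The crop confirms four grey-capped clear vials in their sockets, with caps at (302.7,214.7), (322.8,216.3), (343,218.7) and (363.3,220.3). The lid centre is about (489,271.3), and the dish's hollow side faces right (-y). Next I compute positions.

Run:
```python
from h import *
np.set_printoptions(precision=4,suppress=True)
for p in [(302.7,214.7),(322.8,216.3),(343,218.7),(363.3,220.3)]: print('vial',ray('top',*p,.051)[:2])
for p in [(310,187),(332,188),(331,247)]: print('red',ray('top',*p,.045)[:2])
C=lambda x,y:(x/6+290,y/6+200)
c=[ray('top',*C(*p),.02)[:2] for p in [(22,30),(502,72),(492,195),(12,155)]];print('block',np.mean(c,0),c)
print('lid',ray('top',489,271.3,.1065)[:2])
J=lambda x,y:((x-240)/6+425,(y-240)/6+250)
a,b=[ray('top',*J(*p),.045)[:2] for p in[(320,500),(685,457)]];print('rack',a,b,np.degrees(np.arctan2(*(b-a)[::-1])))
D=lambda x,y:(x/3+150,(y-240)/3+195)
for n,p in dict(top=(128,262),bot=(130,579),left=(26,420),hollow=(162,400),lobeU=(191,330),lobeL=(201,497)).items(): print(n,ray('top',*D(*p),.045)[:2])
```

```text
vial [0.5921 0.0724]
vial [0.5894 0.0231]
vial [ 0.5848 -0.0263]
vial [ 0.5822 -0.076 ]
red [0.6631 0.0568]
red [0.6621 0.0021]
red [0.5154 0.0012]
block [ 0.5888 -0.0022] [array([0.6212, 0.0971]), array([ 0.6088, -0.1044]), array([ 0.5568, -0.1007]), array([0.5682, 0.0993])]
lid [ 0.4632 -0.361 ]
rack [ 0.4111 -0.2583] [ 0.4319 -0.405 ] -81.94840069504919
top [0.6166 0.3445]
bot [0.3618 0.3246]
left [0.4851 0.4172]
hollow [0.5041 0.309 ]
lobeU [0.5617 0.2892]
lobeL [0.4274 0.2726]
```

>>> jog_arm([
  [0,0,0],
  [0,0,0],
  [0,0,0],
  [0,0,0],
  [0,0,0],
], spin=[-7.2,-7.2,-7.2,-7.2,-7.2], hand=[-0.1,-0.1,-0.1,-0.1,-0.1], newtons=12)

```text
t: 0.6
eef_pos: [0.141, -0.557, 0.2048]
tool_rot: [[0.636, 0.772, -0.0], [0.772, -0.636, 0.001], [0.001, -0.001, -1.0]]
wrist_force: [-1.1, 1.1, -0.5]
grip_width: 0.0572
finger_force: 0.0
```

>>> jog_arm([
  [0,0,0],
  [0,0,0],
  [0,0,0],
  [0,0,0],
  [0,0,0],
], spin=[-7.2,-7.2,-7.2,-7.2,-7.2], hand=[-0.1,-0.1,-0.1,-0.1,-0.1])

```text
t: 1.1
eef_pos: [0.141, -0.557, 0.2048]
tool_rot: [[0.061, 0.998, -0.0], [0.998, -0.061, 0.001], [0.001, -0.0, -1.0]]
wrist_force: [-0.8, -0.1, -0.7]
grip_width: 0.0424
finger_force: 0.0
```

>>> jog_arm([
  [3.3,2.04,0],
  [3.3,2.04,0],
  [3.3,2.04,0],
  [3.3,2.04,0],
  [3.3,2.04,0],
], spin=[0,0,0,0,0], hand=[-0.1,-0.1,-0.1,-0.1,-0.1])

```text
t: 1.6
eef_pos: [0.2542, -0.3979, 0.2049]
tool_rot: [[0.067, 0.998, -0.0], [0.998, -0.067, 0.001], [0.001, -0.0, -1.0]]
wrist_force: [0.7, 0.4, 0.7]
grip_width: 0.0423
finger_force: 0.0
```

>>> jog_arm([
  [3.3,2.04,0],
  [3.3,2.04,0],
  [3.3,2.04,0],
  [3.3,2.04,0],
  [3.3,2.04,0],
], spin=[0,0,0,0,0], hand=[-0.1,-0.1,-0.1,-0.1,-0.1])

```text
t: 2.1
eef_pos: [0.3669, -0.24, 0.2051]
tool_rot: [[0.067, 0.998, -0.0], [0.998, -0.067, 0.0], [0.0, -0.0, -1.0]]
wrist_force: [0.1, -0.8, -0.6]
grip_width: 0.0423
finger_force: 0.0
```

>>> jog_arm([
  [3.3,2.04,0],
  [3.3,2.04,0],
  [3.3,2.04,0],
  [3.3,2.04,0],
  [3.3,2.04,0],
], spin=[0,0,0,0,0], hand=[-0.1,-0.1,-0.1,-0.1,-0.1])

```text
t: 2.6
eef_pos: [0.4796, -0.0822, 0.2051]
tool_rot: [[0.066, 0.998, -0.001], [0.998, -0.066, 0.0], [0.0, -0.001, -1.0]]
wrist_force: [-0.3, -1.1, -0.7]
grip_width: 0.0421
finger_force: 0.0
```

>>> jog_arm([
  [3.3,2.04,0],
  [3.3,2.04,0],
  [3.3,2.04,0],
  [3.3,2.04,0],
  [3.3,2.04,0],
], spin=[0,0,0,0,0], hand=[-0.1,-0.1,-0.1,-0.1,-0.1])

```text
t: 3.1
eef_pos: [0.5922, 0.0756, 0.2048]
tool_rot: [[0.066, 0.998, -0.001], [0.998, -0.066, -0.0], [-0.0, -0.001, -1.0]]
wrist_force: [1.1, -0.8, 1.6]
grip_width: 0.0424
finger_force: 0.0
```

Accurate. I'll check with the wrist camera.

Run:
```python
from h import *
f=r.grab_frame('wrist'); cv2.imwrite('pics/w1.png',f[:,:,::-1])
```

```text
(no output)
```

View pics/w1.png

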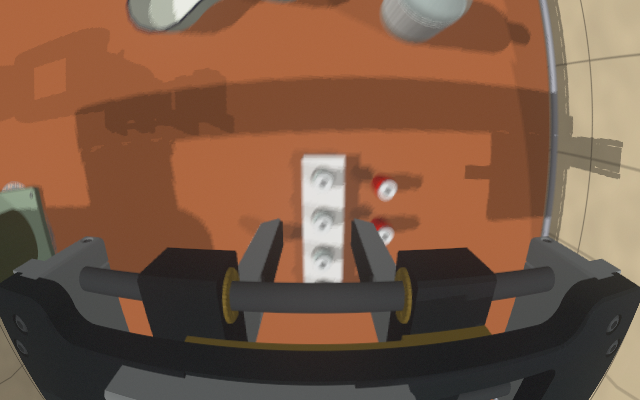

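The wrist view shows the block's vial caps at (323,177), (322,219) and (322,257), with red vials at (387,188) and (385,234) well to the side.

Run:
```python
from h import *
o=r.get_obs(); print(o['eef_pos'],o['t'])
for p in [(323,177),(322,219),(322,257)]:
    w=wray(*p,.051,o); print(w, toy(w-o['eef_pos'],o)*100)
```

```text
[0.59492334 0.08031654 0.20467074] 3.15
[0.60200736 0.0882884  0.051     ] [ 0.77202543  0.62811394 15.37184907]
[0.59804923 0.04034582 0.051     ] [-4.03758835  0.53466767 15.35035058]
[ 0.59529832 -0.00684443  0.051     ] [-8.76452522  0.55697213 15.32943512]
```

>>> jog_arm([
  [0,0,2],
  [0,0,3],
  [0,0,3],
  [0,0,0],
  [0,0,0],
], spin=[0,0,0,0,0], hand=[-0.1,-0.1,-0.1,-0.1,-0.1])

```text
t: 3.65
eef_pos: [0.5912, 0.0739, 0.125]
tool_rot: [[0.066, 0.998, -0.002], [0.998, -0.066, 0.0], [-0.0, -0.002, -1.0]]
wrist_force: [-0.1, -0.2, 0.8]
grip_width: 0.0425
finger_force: 0.0
```

Run:
```python
from h import *
o=r.get_obs(); print(o['eef_pos'],o['t'])
f=r.grab_frame('wrist'); cv2.imwrite('pics/w2.png',cv2.resize(f[120:320,220:420,::-1],(600,600),interpolation=cv2.INTER_CUBIC))
```

```text
[0.59123946 0.07394496 0.12497388] 3.65
```

View pics/w2.png

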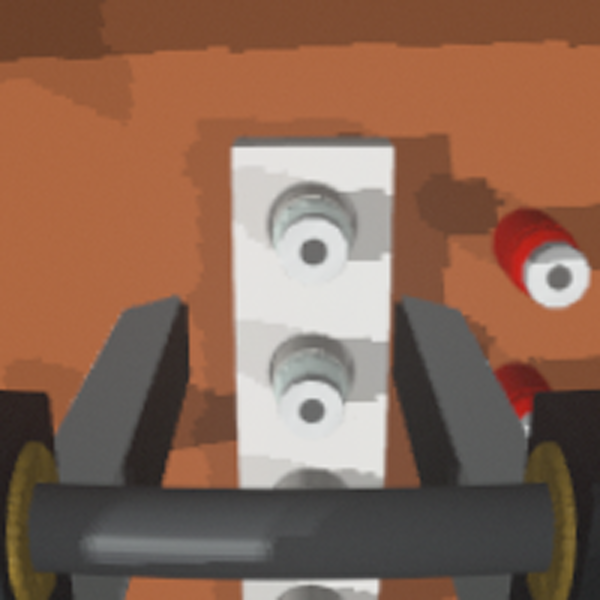

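The two nearest caps are at crop (313,251), full-frame (324.3,203.7), and crop (312,410), full-frame (324,256.7). The red vial at crop (557,278) is clear.

Run:
```python
from h import *
o=r.get_obs(); print(o['eef_pos'],o['t'])
for p in [(324.3,203.7),(324,256.7)]:
    w=wray(*p,.051,o); print(w, toy(w-o['eef_pos'],o)*100)
```

```text
[0.59254468 0.07391502 0.12649607] 3.7
[0.59841858 0.07247175 0.051     ] [-0.10555263  0.58580407  7.55037168]
[0.59518579 0.02288417 0.051     ] [-5.07483221  0.59263576  7.55000982]
```

>>> jog_arm([
  [-0.1,0.5,2],
  [0,0,3],
  [0,0,3],
  [0,0,2.2],
  [0,0,0],
], spin=[0,0,0,0,0], hand=[-0.1,-0.1,-0.1,-0.1,-0.1])

```text
t: 4.2
eef_pos: [0.5954, 0.0726, 0.0221]
tool_rot: [[0.067, 0.998, -0.004], [0.998, -0.067, 0.0], [-0.0, -0.004, -1.0]]
wrist_force: [-0.8, -0.5, -1.1]
grip_width: 0.0421
finger_force: 0.0
```

>>> jog_arm([
  [0,0,0],
  [0,0,0],
  [0,0,0],
  [0,0,0],
  [0,0,0],
], spin=[0,0,0,0,0], hand=[-1,-1,-1,-1,-1])

```text
t: 4.7
eef_pos: [0.5989, 0.0727, 0.026]
tool_rot: [[0.066, 0.998, 0.004], [0.998, -0.066, -0.0], [0.0, 0.004, -1.0]]
wrist_force: [-0.4, 0.6, 6.2]
grip_width: 0.0233
finger_force: 12.0
```

>>> jog_arm([
  [0,0,-1],
  [0,0,-2],
  [0,0,-3],
  [0,0,-4],
  [0,0,0],
], spin=[0,0,0,0,0], hand=[-1,-1,-1,-1,-1])

```text
t: 5.2
eef_pos: [0.6019, 0.0727, 0.131]
tool_rot: [[0.066, 0.998, 0.013], [0.998, -0.066, -0.0], [0.001, 0.013, -1.0]]
wrist_force: [1.1, 0.0, 1.2]
grip_width: 0.0232
finger_force: 12.0
```

>>> jog_arm([
  [2,-1.3,0],
  [3.3,-2.2,0],
  [3.3,-2.2,0],
  [3.3,-2.2,0],
  [3.3,-2.2,0],
], spin=[0,0,0,0,0], hand=[-1,-1,-1,-1,-1])

```text
t: 5.7
eef_pos: [0.5048, 0.2321, 0.1233]
tool_rot: [[0.067, 0.998, -0.0], [0.998, -0.067, 0.0], [0.0, -0.0, -1.0]]
wrist_force: [0.9, 0.9, 0.3]
grip_width: 0.0232
finger_force: 12.0
```

>>> jog_arm([
  [3.3,-2.2,0],
  [3.3,-2.2,0],
  [3.3,-2.2,0],
  [1.3,-0.6,0],
  [0,0,0],
], spin=[0,0,0,0,0], hand=[-1,-1,-1,-1,-1])

```text
t: 6.2
eef_pos: [0.4408, 0.3489, 0.1234]
tool_rot: [[0.063, 0.998, 0.0], [0.998, -0.063, -0.0], [-0.0, 0.0, -1.0]]
wrist_force: [0.6, -0.8, -0.2]
grip_width: 0.0235
finger_force: 12.0
```

Run:
```python
from h import *
f=r.grab_frame('top'); o=r.get_obs(); print(o['eef_pos'],o['grip_width'],o['finger_force'])
a=cv2.resize(f[170:330,130:290,::-1],(560,560),interpolation=cv2.INTER_CUBIC)
cv2.imwrite('pics/t2.png',a)
```

```text
[0.44162231 0.34761935 0.1233485 ] 0.023475751953813694 11.998384147882462
```

View pics/t2.png

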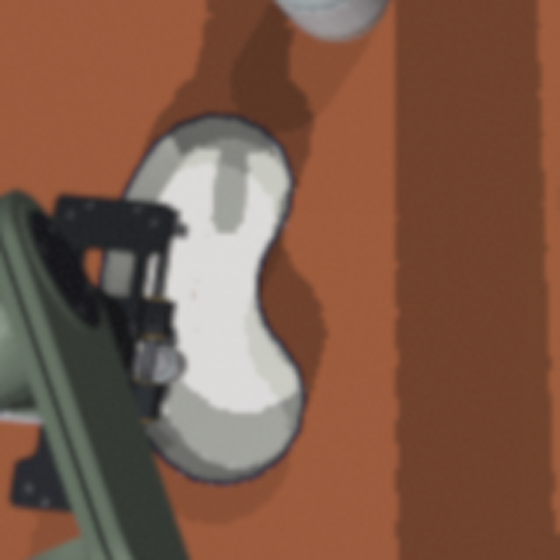

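The vial hangs in the fingers at crop (165,362) while still high, so parallax shifts it. I'll check where it would land on the dish floor.

Run:
```python
from h import *
m=r.camera_model('top')
for X in [(.4416,.3476,.003),(.531,.3585,.003),(.4416,.3476,.11)]:
    p=m['intrinsics']@(m['R']@X+m['t']); p=p[:2]/p[2]; print(p,(p-[130,170])*3.5)
for c in [(215,235),(225,160),(235,390),(175,300)]: print(c,ray('top',c[0]/3.5+130,c[1]/3.5+170,.003)[:2])
```

```text
[190.54875623 274.63991065] [211.92064681 366.23968726]
[188.78958817 238.702854  ] [205.76355858 240.459989  ]
[178.69078608 272.60774443] [170.41775129 359.12710552]
(215, 235) [0.53511344 0.3521619 ]
(225, 160) [0.58983772 0.34886698]
(235, 390) [0.42536362 0.33008956]
(175, 300) [0.48776901 0.37730407]
```

>>> jog_arm([
  [-0.8,0,2],
  [0,0,3],
  [0,0,2.5],
  [0,0,1.2],
  [0,0,0.6],
], spin=[0,0,0,0,0], hand=[-1,-1,-1,-1,-1])

```text
t: 6.75
eef_pos: [0.4412, 0.3379, 0.0291]
tool_rot: [[0.068, 0.998, -0.002], [0.998, -0.068, -0.002], [-0.002, -0.002, -1.0]]
wrist_force: [0.6, -0.5, -0.2]
grip_width: 0.0235
finger_force: 12.0
```

>>> jog_arm([
  [0,0,0.2],
  [0,0,0.2],
  [0,0,0],
  [0,0,0],
  [0,0,0],
], spin=[0,0,0,0,0], hand=[-1,-1,-1,-1,-1])

```text
t: 7.25
eef_pos: [0.4416, 0.34, 0.0272]
tool_rot: [[0.066, 0.998, 0.001], [0.998, -0.066, 0.001], [0.001, 0.001, -1.0]]
wrist_force: [0.1, 0.3, -0.5]
grip_width: 0.0232
finger_force: 12.0
```

>>> jog_arm([
  [0,0,0.2],
  [0,0,0.1],
  [0,0,0],
  [0,0,0],
  [0,0,0],
], spin=[0,0,0,0,0], hand=[-1,-1,-1,-1,-1])

```text
t: 7.75
eef_pos: [0.4411, 0.3396, 0.0234]
tool_rot: [[0.066, 0.998, -0.0], [0.998, -0.066, -0.0], [-0.0, -0.0, -1.0]]
wrist_force: [-0.0, 0.9, -0.0]
grip_width: 0.0236
finger_force: 12.0
```

>>> jog_arm([
  [0,0,0.1],
  [0,0,0.1],
  [0,0,0],
  [0,0,0],
  [0,0,0],
], spin=[0,0,0,0,0], hand=[-1,-1,-1,-1,-1])

```text
t: 8.25
eef_pos: [0.4414, 0.3398, 0.023]
tool_rot: [[0.066, 0.998, 0.0], [0.998, -0.066, 0.0], [0.0, 0.0, -1.0]]
wrist_force: [-2.8, -1.5, 7.8]
grip_width: 0.0237
finger_force: 12.0
```

>>> jog_arm([
  [0,0,0],
  [0,0,0],
  [0,0,0],
  [0,0,-1],
  [0,0,-2],
], spin=[0,0,0,0,0], hand=[-0.1,-0.1,-0.1,-0.1,-0.1])

```text
t: 8.75
eef_pos: [0.4395, 0.3387, 0.0503]
tool_rot: [[0.066, 0.998, -0.004], [0.998, -0.066, -0.002], [-0.002, -0.004, -1.0]]
wrist_force: [0.7, 0.3, -0.1]
grip_width: 0.0421
finger_force: 0.0
```

>>> jog_arm([
  [0,0,-3],
  [0,0,-4],
  [-2,1.1,0],
  [-3.4,1.92,0],
  [-3.4,1.92,0],
], spin=[0,0,0,0,0], hand=[-0.1,-0.1,-0.1,-0.1,-0.1])

```text
t: 9.25
eef_pos: [0.4853, 0.2482, 0.1228]
tool_rot: [[0.064, 0.998, 0.002], [0.998, -0.064, 0.001], [0.001, 0.002, -1.0]]
wrist_force: [0.0, 0.5, 0.6]
grip_width: 0.0422
finger_force: 0.0
```

>>> jog_arm([
  [-3.4,1.92,0],
  [-3.4,1.92,0],
  [-3.4,1.92,0],
  [-3.4,1.92,0],
  [-3.4,1.92,0],
], spin=[0,0,0,0,0], hand=[-0.1,-0.1,-0.1,-0.1,-0.1])

```text
t: 9.75
eef_pos: [0.5698, 0.071, 0.1222]
tool_rot: [[0.066, 0.998, 0.001], [0.998, -0.066, 0.0], [0.0, 0.001, -1.0]]
wrist_force: [0.4, -0.4, -0.5]
grip_width: 0.042
finger_force: 0.0
```

>>> jog_arm([
  [-3.4,1.92,0],
  [-1.4,0.82,0],
  [0,0,0],
  [0,0,0],
  [0,0,0],
], spin=[0,0,0,0,0], hand=[-0.1,-0.1,-0.1,-0.1,-0.1])

```text
t: 10.25
eef_pos: [0.5924, 0.0246, 0.1213]
tool_rot: [[0.065, 0.998, -0.001], [0.998, -0.065, 0.001], [0.001, -0.001, -1.0]]
wrist_force: [-0.0, -0.8, 0.0]
grip_width: 0.0423
finger_force: 0.0
```

Run:
```python
from h import *
f=r.grab_frame('top'); w=r.grab_frame('wrist'); o=r.get_obs(); print(o['eef_pos'])
a=cv2.resize(f[190:320,140:230,::-1],(360,520),interpolation=cv2.INTER_CUBIC)
b=cv2.resize(w[120:320,240:400,::-1],(416,520),interpolation=cv2.INTER_CUBIC)
cv2.imwrite('pics/t3.png',np.hstack([a,b]))
```

```text
[0.5925771  0.02451691 0.12138279]
```

View pics/t3.png

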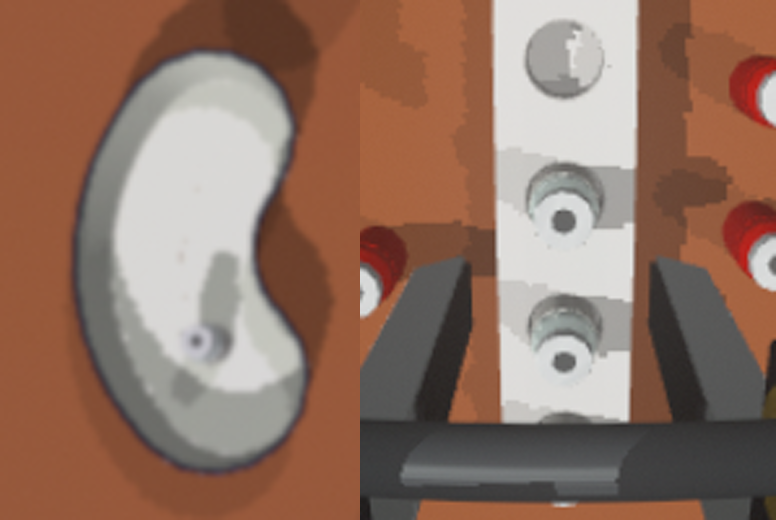

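Vial 1 stands upright in the dish at (200,342). The next vial's cap is nearly centred between the fingers, full-frame (318.5,205), so I'll grasp it.

>>> jog_arm([
  [-0.2,0.2,2],
  [0,0,3],
  [0,0,3],
  [0,0,1.6],
  [0,0,0],
], spin=[0,0,0,0,0], hand=[-0.1,-0.1,-0.1,-0.1,-0.1])

```text
t: 10.85
eef_pos: [0.5922, 0.0218, 0.0226]
tool_rot: [[0.065, 0.998, -0.006], [0.998, -0.065, 0.001], [0.0, -0.006, -1.0]]
wrist_force: [-0.6, -0.4, -0.2]
grip_width: 0.0421
finger_force: 0.0
```

>>> jog_arm([
  [0,0,0],
  [0,0,0],
  [0,0,0],
  [0,0,0],
  [0,0,0],
], spin=[0,0,0,0,0], hand=[-1,-1,-1,-1,-1])

```text
t: 11.35
eef_pos: [0.5957, 0.0207, 0.0273]
tool_rot: [[0.066, 0.998, 0.001], [0.998, -0.066, -0.0], [0.0, 0.001, -1.0]]
wrist_force: [-2.2, 0.9, 6.6]
grip_width: 0.0236
finger_force: 12.0
```

>>> jog_arm([
  [0,0,-1],
  [0,0,-2],
  [0,0,-3],
  [0,0,-4],
  [0,0,0],
], spin=[0,0,0,0,0], hand=[-1,-1,-1,-1,-1])

```text
t: 11.85
eef_pos: [0.6009, 0.0201, 0.1334]
tool_rot: [[0.066, 0.998, 0.015], [0.998, -0.066, -0.002], [-0.001, 0.015, -1.0]]
wrist_force: [0.6, 0.2, 0.7]
grip_width: 0.0234
finger_force: 12.0
```

>>> jog_arm([
  [1.8,-1.2,0],
  [3.5,-1.2,0],
  [3.8,-1.2,0],
  [3.8,-1.2,0],
  [3.8,-1.0,0],
], spin=[0,0,0,0,0], hand=[-1,-1,-1,-1,-1])

```text
t: 12.35
eef_pos: [0.548, 0.1925, 0.1257]
tool_rot: [[0.067, 0.998, 0.001], [0.998, -0.067, 0.0], [0.0, 0.001, -1.0]]
wrist_force: [-0.5, 0.0, 0.9]
grip_width: 0.0238
finger_force: 12.0
```

>>> jog_arm([
  [3.8,-0.8,0],
  [3.8,-0.8,0],
  [3.8,-0.7,0],
  [2.6,-0.2,0],
  [1.6,0,0],
], spin=[0,0,0,0,0], hand=[-1,-1,-1,-1,-1])

```text
t: 12.85
eef_pos: [0.5334, 0.3507, 0.1256]
tool_rot: [[0.064, 0.998, 0.001], [0.998, -0.064, 0.001], [0.001, 0.001, -1.0]]
wrist_force: [-0.2, -0.3, -0.9]
grip_width: 0.0233
finger_force: 12.0
```

>>> jog_arm([
  [0,0,2],
  [0,0,3],
  [0,0,3],
  [0,0,1.2],
  [0,0,0.6],
], spin=[0,0,0,0,0], hand=[-1,-1,-1,-1,-1])

```text
t: 13.35
eef_pos: [0.533, 0.3475, 0.0258]
tool_rot: [[0.067, 0.998, -0.002], [0.998, -0.067, -0.001], [-0.002, -0.002, -1.0]]
wrist_force: [-0.1, 0.5, 0.0]
grip_width: 0.0237
finger_force: 12.0
```

>>> jog_arm([
  [0,0,0.1],
  [0,0,0],
  [0,0,0],
  [0,0,0],
  [0,0,0],
], spin=[0,0,0,0,0], hand=[-1,-1,-1,-1,-1])

```text
t: 13.85
eef_pos: [0.5343, 0.3488, 0.0274]
tool_rot: [[0.066, 0.998, 0.001], [0.998, -0.066, 0.001], [0.001, 0.001, -1.0]]
wrist_force: [1.0, -0.1, 0.0]
grip_width: 0.0232
finger_force: 12.0
```

>>> jog_arm([
  [0,0,0.2],
  [0,0,0.1],
  [0,0,0],
  [0,0,0],
  [0,0,0],
], spin=[0,0,0,0,0], hand=[-1,-1,-1,-1,-1])

```text
t: 14.35
eef_pos: [0.5341, 0.3487, 0.0243]
tool_rot: [[0.066, 0.998, 0.001], [0.998, -0.066, 0.0], [0.0, 0.001, -1.0]]
wrist_force: [-2.0, -1.7, 5.9]
grip_width: 0.0236
finger_force: 12.0
```

>>> jog_arm([
  [0,0,0.1],
  [0,0,0],
  [0,0,0],
  [0,0,0],
  [0,0,0],
], spin=[0,0,0,0,0], hand=[-1,-1,-1,-1,-1])

```text
t: 14.85
eef_pos: [0.5341, 0.3488, 0.0243]
tool_rot: [[0.066, 0.998, 0.001], [0.998, -0.066, 0.0], [0.0, 0.001, -1.0]]
wrist_force: [-2.3, -2.6, 10.1]
grip_width: 0.0232
finger_force: 12.0
```

>>> jog_arm([
  [0,0,0],
  [0,0,0],
  [0,0,0],
  [0,0,-1],
  [0,0,-2],
], spin=[0,0,0,0,0], hand=[-0.1,-0.1,-0.1,-0.1,-0.1])

```text
t: 15.35
eef_pos: [0.5319, 0.3476, 0.0507]
tool_rot: [[0.066, 0.998, -0.005], [0.998, -0.066, -0.002], [-0.002, -0.004, -1.0]]
wrist_force: [0.3, 0.7, 0.2]
grip_width: 0.0425
finger_force: 0.0
```

>>> jog_arm([
  [0,0,-3],
  [0,0,-4],
  [0,0,-4],
  [-1.5,0,-1.6],
  [-3,-0.1,0],
], spin=[0,0,0,0,0], hand=[-0.1,-0.1,-0.1,-0.1,0])

```text
t: 15.85
eef_pos: [0.5326, 0.3058, 0.1839]
tool_rot: [[0.064, 0.998, 0.009], [0.998, -0.064, 0.004], [0.005, 0.009, -1.0]]
wrist_force: [0.9, 0.1, -0.4]
grip_width: 0.0459
finger_force: 0.0
```

>>> jog_arm([
  [-4.5,-0.15,0],
  [-4.5,-0.15,0],
  [-4.5,-0.15,0],
  [-4.5,-0.15,0],
  [-4.5,-0.15,0],
], spin=[0,0,0,0,0], hand=[1,1,1,1,1])

```text
t: 16.35
eef_pos: [0.5071, 0.078, 0.1792]
tool_rot: [[0.066, 0.998, 0.001], [0.998, -0.066, -0.0], [-0.0, 0.001, -1.0]]
wrist_force: [1.0, -0.7, -0.7]
grip_width: 0.0835
finger_force: 0.0
```

>>> jog_arm([
  [-4.5,-0.15,0],
  [-4.5,-0.15,0],
  [-4.5,-0.15,0],
  [-4.5,-0.15,0],
  [-4.5,-0.15,0],
], spin=[0,0,0,0,0], hand=[1,1,1,1,1])

```text
t: 16.85
eef_pos: [0.4847, -0.1462, 0.1793]
tool_rot: [[0.066, 0.998, 0.001], [0.998, -0.066, -0.001], [-0.0, 0.001, -1.0]]
wrist_force: [0.4, 0.5, 0.0]
grip_width: 0.0937
finger_force: 0.0
```

>>> jog_arm([
  [-4.5,-0.15,0],
  [-4.5,-0.15,0],
  [-4.5,-0.15,0],
  [-4,-0.15,0],
  [-3,-0.1,0],
], spin=[0,0,0,0,0], hand=[1,1,1,1,1])

```text
t: 17.35
eef_pos: [0.4638, -0.3512, 0.1791]
tool_rot: [[0.068, 0.998, 0.001], [0.998, -0.068, -0.001], [-0.001, 0.001, -1.0]]
wrist_force: [0.5, 0.3, -0.9]
grip_width: 0.094
finger_force: 0.0
```

>>> jog_arm([
  [-1.3,0,0],
  [0,0,0],
  [0,0,0],
  [0,0,0],
  [0,0,0],
], spin=[0,0,0,0,0], hand=[1,1,1,1,1])

```text
t: 17.85
eef_pos: [0.464, -0.3599, 0.1786]
tool_rot: [[0.064, 0.998, 0.0], [0.998, -0.064, 0.0], [0.0, 0.0, -1.0]]
wrist_force: [-0.3, -0.1, -0.2]
grip_width: 0.0937
finger_force: 0.0
```

Run:
```python
from h import *
f=r.grab_frame('top'); o=r.get_obs();w=r.grab_frame('wrist'); print(o['eef_pos'],o['joint_pos'])
a=cv2.resize(f[190:320,140:230,::-1],(360,520),interpolation=cv2.INTER_CUBIC)
b=cv2.resize(w[120:320,240:400,::-1],(416,520),interpolation=cv2.INTER_CUBIC)
cv2.imwrite('pics/t4.png',np.hstack([a,b]))
```

```text
[ 0.46392134 -0.36005132  0.17857983] [-8.07426802e-01  2.54744687e-01  1.53978422e+00  1.89079625e-04
  1.34721512e+00 -7.42872484e-01]
```

View pics/t4.png

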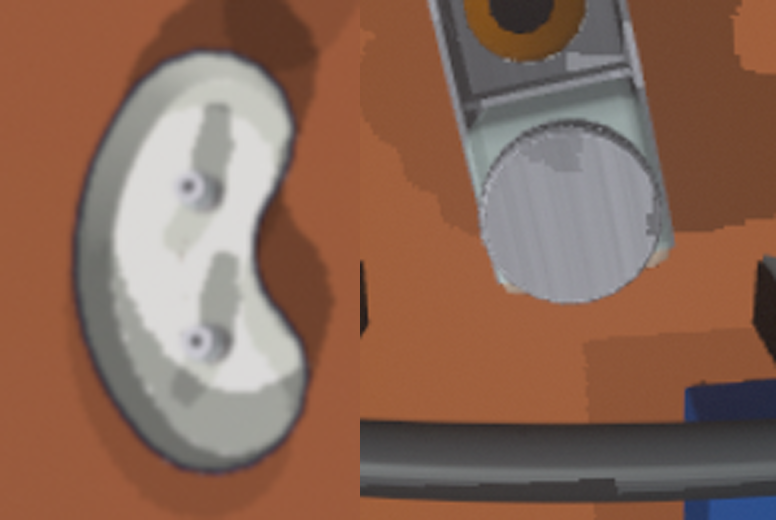

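Both vials stand upright in the dish at (190,187) and (205,342). The lid disc is centred at crop (571,213), full-frame (321.2,201.9).

Run:
```python
from h import *
o=r.get_obs(); print(o['eef_pos'])
w=wray(321.2,201.9,.1065,o); print(w, toy(w-o['eef_pos'],o)*100)
```

```text
[ 0.46388999 -0.36027589  0.1786066 ]
[ 0.46714241 -0.359026    0.1065    ] [0.14490843 0.31600895 7.21069801]
```

>>> jog_arm([
  [0.15,0.3,2],
  [0,0,3],
  [0,0,2.5],
  [0,0,1],
  [0,0,0.5],
], spin=[0,0,0,0,0], hand=[1,1,1,1,1])

```text
t: 18.45
eef_pos: [0.4662, -0.3592, 0.0873]
tool_rot: [[0.066, 0.998, -0.001], [0.998, -0.066, 0.002], [0.001, -0.002, -1.0]]
wrist_force: [0.3, -0.1, 0.6]
grip_width: 0.094
finger_force: 0.0
```

>>> jog_arm([
  [0,0,0],
  [0,0,0],
  [0,0,0],
  [0,0,0],
  [0,0,0],
], spin=[0,0,0,0,0], hand=[0.4,0.4,0.4,0.4,0.4], newtons=15)

```text
t: 18.95
eef_pos: [0.467, -0.3605, 0.0892]
tool_rot: [[0.066, 0.998, 0.001], [0.998, -0.066, -0.001], [-0.001, 0.001, -1.0]]
wrist_force: [0.5, -0.5, 0.3]
grip_width: 0.0659
finger_force: 0.0
```

>>> jog_arm([
  [0,0,0],
  [0,0,0],
  [0,0,0],
  [0,0,0],
  [0,0,0],
], spin=[0,0,0,0,0], hand=[-1,-1,-1,-1,-1])

```text
t: 19.45
eef_pos: [0.4672, -0.3603, 0.0888]
tool_rot: [[0.066, 0.998, 0.001], [0.998, -0.066, -0.001], [-0.0, 0.001, -1.0]]
wrist_force: [1.2, 0.8, 0.7]
grip_width: 0.06
finger_force: 15.0
```

>>> jog_arm([
  [0,0,0],
  [0,0,0],
  [0,0,0],
  [0,0,0],
  [0,0,0],
], spin=[0,0,0,0,-2], hand=[-1,-1,-1,-1,-1], newtons=55)

```text
t: 19.95
eef_pos: [0.4666, -0.36, 0.0887]
tool_rot: [[0.031, 1.0, -0.0], [1.0, -0.031, 0.0], [0.0, -0.0, -1.0]]
wrist_force: [1.2, 0.3, 4.1]
grip_width: 0.0594
finger_force: 55.0
```

>>> jog_arm([
  [0,0,0],
  [0,0,0],
  [0,0,-0.02],
  [0,0,-0.02],
  [0,0,0],
], spin=[-3,-3,-3,-4,0], hand=[-1,-1,-1,-1,-1])

```text
t: 20.45
eef_pos: [0.4661, -0.3602, 0.0891]
tool_rot: [[-0.194, 0.981, -0.001], [0.981, 0.194, -0.0], [0.0, -0.001, -1.0]]
wrist_force: [-0.4, 0.4, 3.9]
grip_width: 0.0594
finger_force: 55.0
```

Run:
```python
from h import *
o=r.get_obs(); print(o['eef_pos'],o['tool_rot'][:2,:2] if hasattr(o['tool_rot'],'shape') else 0,o['ft_torque'],o['wrist_force'],o['grip_width'],o['finger_force'])
```

```text
[ 0.4660693  -0.3601939   0.08912705] [[-0.1944027   0.98092115]
 [ 0.98092179  0.19440278]] [-0.04266503 -0.08604635  0.1757462 ] [-0.39525029  0.44666336  3.93521366] 0.05941927968229236 55.00135417740239
```

>>> jog_arm([
  [0,0,-0.02],
  [0,0,-0.02],
  [0,0,-0.02],
  [0,0,-0.02],
  [0,0,0],
], spin=[-5,-5,-5,-5,0], hand=[-1,-1,-1,-1,-1])

```text
t: 20.95
eef_pos: [0.4659, -0.3603, 0.0897]
tool_rot: [[-0.517, 0.856, -0.001], [0.856, 0.517, -0.0], [0.001, -0.001, -1.0]]
wrist_force: [-0.4, -1.2, 4.1]
grip_width: 0.0595
finger_force: 55.0
```

Run:
```python
from h import *
o=r.get_obs(); print(o['eef_pos'],o['ft_torque'],o['wrist_force'],o['grip_width'],o['finger_force'])
```

```text
[ 0.46593243 -0.36030212  0.08974046] [-0.02547302  0.0335919   0.15173004] [-0.42870077 -1.15309901  4.13065536] 0.0594763091045845 55.00097733380244
```

>>> jog_arm([
  [0,0,-0.02],
  [0,0,-0.02],
  [0,0,-0.02],
  [0,0,-0.02],
  [0,0,0],
], spin=[-5,-5,-5,-5,0], hand=[-1,-1,-1,-1,-1])

```text
t: 21.45
eef_pos: [0.4659, -0.3598, 0.0898]
tool_rot: [[-0.778, 0.629, -0.002], [0.629, 0.778, 0.001], [0.002, -0.0, -1.0]]
wrist_force: [0.3, -0.7, 1.3]
grip_width: 0.0595
finger_force: 55.0
```

Run:
```python
from h import *
o=r.get_obs(); print(o['eef_pos'],o['ft_torque'],o['wrist_force'],o['grip_width'],o['finger_force'])
```

```text
[ 0.46588492 -0.35978967  0.08980759] [-0.12175732 -0.17190096 -0.02672579] [ 0.25396633 -0.7026786   1.26550218] 0.05953241342155001 54.99949896335238
```

>>> jog_arm([
  [0,0,0],
  [0,0,0],
  [0,0,0],
  [0,0,0],
  [0,0,0],
], spin=[-5,-5,-5,-4,0], hand=[-1,-1,-1,-1,-1])

```text
t: 21.95
eef_pos: [0.4658, -0.3601, 0.0898]
tool_rot: [[-0.94, 0.342, -0.002], [0.342, 0.94, 0.0], [0.002, -0.0, -1.0]]
wrist_force: [-1.0, -1.8, -1.3]
grip_width: 0.0593
finger_force: 55.0
```

Run:
```python
from h import *
o=r.get_obs(); print(o['eef_pos'],o['tool_rot'][:,0],o['ft_torque'],o['wrist_force'],o['grip_width'],o['finger_force'],o['joint_pos'])
f=r.grab_frame('scene');w=r.grab_frame('wrist')
a=cv2.resize(f[110:200,170:290,::-1],(480,360),interpolation=cv2.INTER_CUBIC)
cv2.imwrite('pics/s5.png',a)
```

```text
[ 0.46584395 -0.36013566  0.08979939] [-0.93973485  0.34190066  0.00153501] [-0.26214865  0.03347377 -0.06097263] [-1.02847933 -1.75512621 -1.33609007] 0.05932148003165854 54.99935535193799 [-8.04445335e-01  3.53014651e-01  1.61020498e+00 -1.08406952e-03
  1.17959160e+00 -2.02588884e+00]
```

View pics/s5.png

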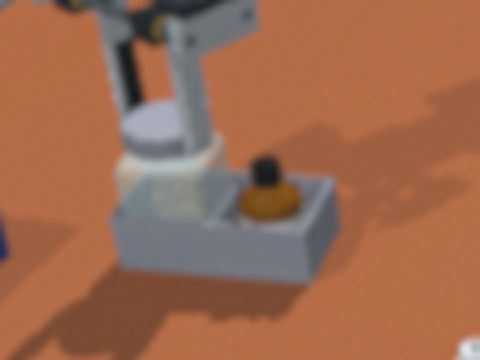

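The scene view shows the lid at (155,130) still on the jar, the jar seated, and the amber bottle upright at (268,195). After 74° of turning the thread torque has gone, so I'll lift gently while watching for the jar's weight.

>>> jog_arm([
  [0,0,-0.1],
  [0,0,-0.1],
  [0,0,-0.2],
  [0,0,0],
  [0,0,0],
], spin=[0,0,0,0,0], hand=[-1,-1,-1,-1,-1])

```text
t: 22.55
eef_pos: [0.4665, -0.36, 0.0946]
tool_rot: [[-0.941, 0.339, -0.0], [0.339, 0.941, 0.0], [0.0, -0.0, -1.0]]
wrist_force: [-2.4, -0.3, -0.2]
grip_width: 0.0594
finger_force: 55.0
```

>>> jog_arm([
  [0,0,-0.4],
  [0,0,-0.6],
  [0,0,-0.7],
  [0,0,-0.7],
  [0,0,-0.4],
], spin=[0,0,0,0,0], hand=[-1,-1,-1,-1,-1])

```text
t: 23.05
eef_pos: [0.4674, -0.3605, 0.124]
tool_rot: [[-0.941, 0.339, 0.002], [0.339, 0.941, -0.001], [-0.002, -0.001, -1.0]]
wrist_force: [-0.3, -0.8, -0.6]
grip_width: 0.0594
finger_force: 55.0
```

>>> jog_arm([
  [0,0,0],
  [0,0,0],
  [0,0,0],
  [0,0,0],
  [0,0,0],
], spin=[0,0,0,0,0], hand=[-1,-1,-1,-1,-1])

```text
t: 23.55
eef_pos: [0.4664, -0.3599, 0.1221]
tool_rot: [[-0.941, 0.339, -0.0], [0.339, 0.941, 0.001], [0.001, 0.0, -1.0]]
wrist_force: [-0.4, -0.3, 0.1]
grip_width: 0.0594
finger_force: 55.0
```

Run:
```python
from h import *
f=r.grab_frame('scene')
a=cv2.resize(f[110:200,170:290,::-1],(400,300),interpolation=cv2.INTER_CUBIC)
b=cv2.resize(f[170:260,250:370,::-1],(400,300),interpolation=cv2.INTER_CUBIC)
cv2.imwrite('pics/s6.png',np.hstack([a,b]))
```

```text
(no output)
```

View pics/s6.png

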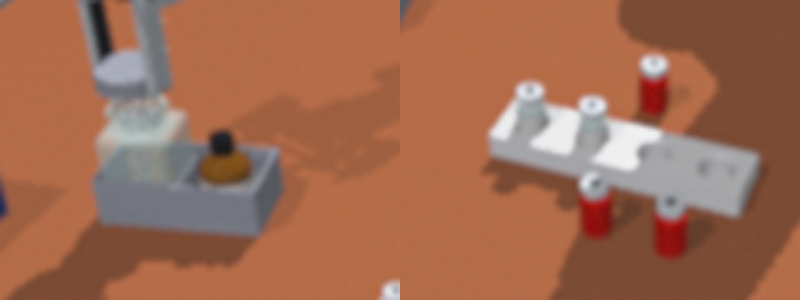

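The lid is held level at (122,75), above the jar's bare neck at (137,110), and the jar is seated in its pocket. Two vials remain in the block at (530,105) and (592,120). I'll hand in.

```bash
python3 -c "
from cell import r
print(r.hand_in())"
```

```text
the job is handed in; nothing more can be done
None
```

I handed in the job: two vials stand in the dish and two remain in the block, and the unscrewed lid is held level about 2 cm above the seated jar. The hand-in returned no verdict.

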